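Pack the mailing carton, heavy below and light on top

ROBOT

A 6-joint arm with a two-finger parallel gripper is mounted at the origin on a cart in front of the work surface, level with it; the furniture and walls round the work are solid. World frame = base frame: x ahead of the robot, y to its left, z up, the work surface at z = 0. Lengths are in m, angles in rad, forces in N, time in s.
With the tool pointing down it reaches from about 0.375 to 0.9 m from the base axis. Payload 3.1 kg.
Tool frame: the origin (TCP) lies between the finger pads; the fingertips stand 17 mm ahead of it and the grasp point (between the pads) lies 2 mm behind it (robot.nose_length is the distance from the TCP to the fingertips, in m); z points along the fingers, y is the line along which they close (so a half turn about z gives the same grasp; the last joint's range is limited). The gripper opens to 87 mm and grips with 3 to 60 N. Pads are 19 mm wide; open, the fingers measure 117 mm over their backs; the gripper's body (75 mm by 190 mm) begins 51 mm behind the grasp point.
Start: joints at [-0.178, 0.527, 1.433, -0, 1.181, -0.178], TCP at [0.625, 0, 0.24] pointing down, gripper open.
Joint ranges: [-3.08, 3.08], [-0.75, 2.2], [0.22, 2.44], [-1.43, 4.57], [0, 2.65], [-2.85, 2.85]. Speed limits (rad/s): [2.79, 2.79, 3.14, 3.14, 3.14, 3.14].

INTERFACE

Orientations are given as a unit quaternion [x, y, z, w].
In Python, from rig import robot, cams gives the robot as it stands.
- The arm moves only by the shell command python3 -m pendant 'ROWS' [FORCE]. ROWS is JSON, a list of rows, each an object with "jaw": the opening, from 0 (shut) to 1 (fully open); "linear": the shift along the tool's x, y, z in cm, a list of three; "twist": the turn about the tool's z in degrees. A call has 1 to 12 rows; each row shifts and turns the commanded pose from where the row before left it, along the tool's axes as they then stand; what a row does not reach is not made up. A row lasts 1/12 s, in which the tool goes at most 41.7 mm and 7.16 degrees, less where a joint would pass 70% of its speed; a pose out of reach is approached as far as the arm can. A call is refused whole if a number of a shift passes 4.17 or a number of a turn 7.16, either way. A call with a gripper value outside its range is refused whole. The fingers move at their own pace and stop on an object; FORCE is the grip in N (left out, the last holds). Time passes only in rows, so rows that do not move let the fingers close. It gives the time, the measured TCP pose, the force, the opening and the grip force at its end, in the units of the state.
- robot.get_obs(): the state, without advancing time (a new reading comes with each control period).
- cams.camera(name): name is "scene" or "side" or "wrist"; returns a dict with "color" (480x640x3 uint8, blue, green, red), "depth" (480x640 float32, m along the optical axis (not along the pixel's ray), 0 where there is no reading), "fov_y" (degrees; the focal length in pixels is half the picture's height over the tangent of half this angle, whatever the lens; pixels are square), "cx", "cy" (the principal point, pixels), "k1" (the pictures are not rectified: a ray, as slopes to the right and down, at radius r is drawn at 1 + k1 r^2 times it, then the intrinsics apply), "view" (4x4, takes a point from world to camera coordinates). Camera axes: x right, y down, z forward; pixel columns grow to the right and rows downward; lengths in m; the calibration is good to about 2 mm. A picture is of the moment at which its call begins.
- robot.hand_in(): hands the job in; it is judged then, once.
The state is a dict: "time": time; "q": joint angles; "joint_velocities": joint speeds; "joint_torque": joint torques, N m; "position": TCP position; "tool_rot": TCP orientation; "ft_force": force on the tool from outside, world axes, zero at the start; "moment": the same for the moment, N m; "grip_width": finger opening in m; "grip_force": force on a finger pad.
Only numpy, scipy, OpenCV 4.12 (cv2) and the standard library are available. Lean on these libraries where they do the work, as an engineer would, in place of code of your own. Each camera call takes 0.05 s, during which the arm holds its last target. There are 200 camera calls.

TASK

Pack the smaller of the two rolls of labels beside the open mailing carton on the desk, and the eraser, into that carton so that the heavier one stands flat on the carton's floor and the lighter one lies flat on top of it, about in the middle. Set each down gently rather than dropping it, and leave the bigger roll where it stands.

Things in the scene. Friction and masses are not known exactly. Their poses are not given: they have to be found in the camera images.
- carton: open cardboard mailing carton, fixed to the desk: outside 148 (x) x 168 (y) x 70 mm high, walls and floor 4 mm thick, inside 140 x 160 mm and 66 mm deep, open at the top. Two flaps along its 168 mm sides (-x and +x) hang outward and down, reaching 102 mm from the centre. Origin: centre of its underside, on the desk; z up. It is turned by up to 0.2 rad.
- small_roll: the smaller of the two white rolls of labels near the carton (a third, at the far left end of the desk out of reach, is no part of this), standing on its flat end: 62 mm across, 40 mm high, 140 g (may vary by a fifth), with a core hole about 22 mm wide through it. Can be gripped across its 62 mm from above in any direction. Origin: centre of its underside; z up along the core.
- eraser: eraser in a dark blue card sleeve with white ends, lying flat: 19 (x) x 43 (y) x 12 mm high, 18 g. Grip across its 19 mm (x). Origin: centre of its underside; z up.
- big_roll: the bigger white roll of labels, 76 mm across and 58 mm high, standing on its end on the desk; not wanted. Origin: centre of its underside; z up.
There are look-alikes about, which are no part of the job. What is shaped like the eraser but green or turquoise is not meant.

How it is judged:
By the outcome, as a careful person would: the job done as asked, in the order asked, and still so for the second after the job is handed in, with the robot touching nothing.
It also fails if it takes over 61 s, if anything falls off the work surface, if the arm or the gripper's body presses on something with over 40 N, if the wrist force passes 120 N, or if a joint passes its speed limit or range.

## Working session

There is one attempt and no reset: what is moved stays moved. The work goes in short steps, Python scripts to look and compute and a shell command to move; the robot and the scene stay as the last step left them, time stands still between calls to the robot, and variables do not carry over. Pictures are saved under pics/ and viewed, at most 10 in all, crops included, and the job is handed in when it is done.

```bash
ls; mkdir -p pics; cat > h.py <<'E'
import numpy as np, cv2
from rig import robot, cams
def shot(n,f=None):
    c=cams.camera(n)
    if f: cv2.imwrite('pics/'+f,c['color'])
    return c
def rays(c,uv):
    uv=np.asarray(uv,float).reshape(-1,2); h=c['color'].shape[0]
    f=h/2/np.tan(np.radians(c['fov_y'])/2)
    d=(uv-[c['cx'],c['cy']])/f; u=d.copy()
    for _ in range(20): u=d/(1+c['k1']*(u**2).sum(1,keepdims=True))
    R=c['view'][:3,:3]; t=c['view'][:3,3]
    return -R.T@t, np.c_[u,np.ones(len(u))]@R
def onz(c,uv,z):
    o,d=rays(c,uv); s=(z-o[2])/d[:,2]; return o+s[:,None]*d
def bydepth(c,uv):
    o,d=rays(c,uv); uv=np.asarray(uv,int).reshape(-1,2)
    return o+c['depth'][uv[:,1],uv[:,0]][:,None]*d
E
python3 - <<'E'
from h import *
for n in ['scene','side','wrist']:
    c=shot(n,n+'0.png'); print(n,c['fov_y'],c['k1'],onz(c,[[320,240]],0),rays(c,[[320,240]])[0])
o=robot.get_obs(); print(o)
E
```

```text
pics
scene 50.836721395301744 -0.08300746939370497 [[0.57887862 0.12770082 0.        ]] [-0.26368476 -0.51819893  0.63175538]
side 52.09744321490861 -0.020633121244797943 [[ 0.53891635 -0.01981438  0.        ]] [0.1878252  1.01051324 0.7055646 ]
wrist 70.96919019914031 -0.037415197647596744 [[ 0.62880801 -0.03990299  0.        ]] [0.62439218 0.07334829 0.38294418]
{'time': 0.15, 'q': array([-1.78509789e-01,  5.28255321e-01,  1.43361113e+00, -7.79822144e-06,
        1.18139638e+00, -1.78464014e-01]), 'joint_velocities': array([-0.00023806, -0.00401479, -0.00153454,  0.00075702,  0.00041895,
        0.00029779]), 'joint_torque': array([ 9.14956272e-04, -4.40429199e+01, -1.76841742e+01,  6.33679633e-02,
        5.52540855e-02, -1.06930895e-04]), 'position': array([6.24465183e-01, 1.17728214e-04, 2.38793750e-01]), 'tool_rot': array([ 7.07121670e-01,  7.07091399e-01, -4.79238195e-04, -6.83892976e-04]), 'ft_force': array([-0.72400661, -0.30966488, -0.05218851]), 'moment': array([-0.02485847,  0.0387943 ,  0.02570812]), 'grip_force': 0.0, 'grip_width': 0.0868882356033072}
```

View pics/scene0.png

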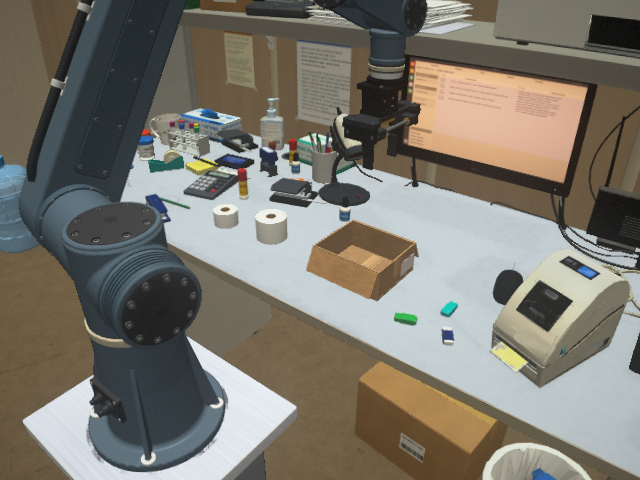

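View pics/wrist0.png

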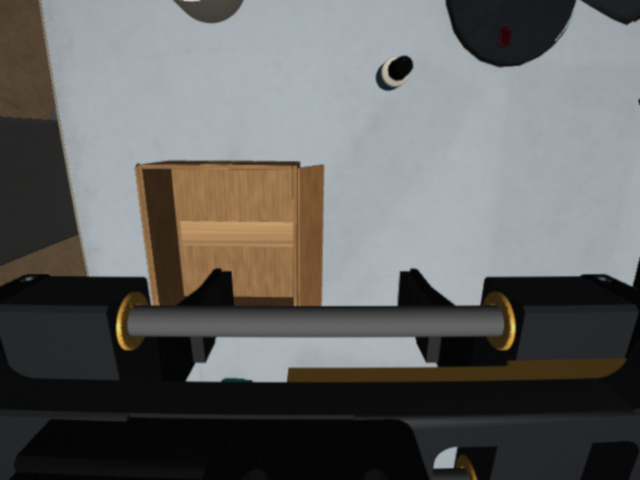

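Candidates:
- **Rolls:** small roll at (225,214), big roll at (271,226).
- **Eraser-shaped:** dark blue with white ends at (447,336), green at (405,319), turquoise at (449,309).
- **Also blue:** bottle at (345,213) and a blue item at (157,207).

I choose (225,214) and (447,336). The carton is at (362,258). Next I'll measure these and check the choice in a crop.

```bash
python3 - <<'E'
from h import *
c=shot('scene'); I=c['color']
cv2.imwrite('pics/crop1.png',np.hstack([cv2.resize(I[190:250,195:295],(400,240),interpolation=2),cv2.resize(I[300:360,390:490],(400,240),interpolation=2)]))
def pts(x0,x1,y0,y1):
    u,v=np.meshgrid(np.arange(x0,x1),np.arange(y0,y1)); uv=np.c_[u.ravel(),v.ravel()]; return uv,bydepth(c,uv)
for n,b,h in [('small',(208,243,198,232),.04),('big',(250,293,203,247),.058)]:
    uv,P=pts(*b); m=abs(P[:,2]-h)<.006; (cx,cy),r=cv2.minEnclosingCircle(P[m,:2].astype(np.float32)*1000); print(n,m.sum(),cx,cy,r,np.median(P[m],0))
uv,P=pts(436,460,323,350); m=(P[:,2]>.006)&(P[:,2]<.02); print('eraser',m.sum(),P[m].mean(0),cv2.minAreaRect(P[m,:2].astype(np.float32)*1000))
uv,P=pts(300,425,215,300); m=(P[:,2]>.06)&(P[:,2]<.076); print('carton rim',m.sum(),cv2.minAreaRect(P[m,:2].astype(np.float32)*1000))
m=(P[:,2]>-.004)&(P[:,2]<.009)
w=cams.camera('wrist')
u,v=np.meshgrid(np.arange(100,350),np.arange(140,300)); uv=np.c_[u.ravel(),v.ravel()]; Q=bydepth(w,uv); m=(Q[:,2]>.063)&(Q[:,2]<.078); print('wrist rim',m.sum(),cv2.minAreaRect(Q[m,:2].astype(np.float32)*1000), cv2.boundingRect(uv[m].astype(np.int32)))
for p in [(140,165),(300,163),(323,165),(232,165)]: print(p,onz(w,p,.07))
E
```

```text
small 251 495.1328430175781 371.9692077636719 33.7039794921875 [0.49310979 0.36760417 0.0410163 ]
big 444 517.35986328125 229.43052673339844 41.47219467163086 [0.5119259  0.22736115 0.0589828 ]
eraser 185 [ 0.43837257 -0.27646961  0.01165436] ((441.3893737792969, -275.352783203125), (46.125144958496094, 19.008220672607422), 30.941272735595703)
carton rim 1321 ((528.6159057617188, -29.610336303710938), (171.35757446289062, 167.1734161376953), 89.66307067871094)
wrist rim 3288 ((532.288330078125, -16.523277282714844), (140.4952850341797, 158.59095764160156), 89.47835540771484) (134, 163, 170, 137)
(140, 165) [[0.46165324 0.05271837 0.07      ]]
(300, 163) [[0.60974663 0.05393722 0.07      ]]
(323, 165) [[0.63075328 0.0521485  0.07      ]]
(232, 165) [[0.54735353 0.05224668 0.07      ]]
```

View pics/crop1.png

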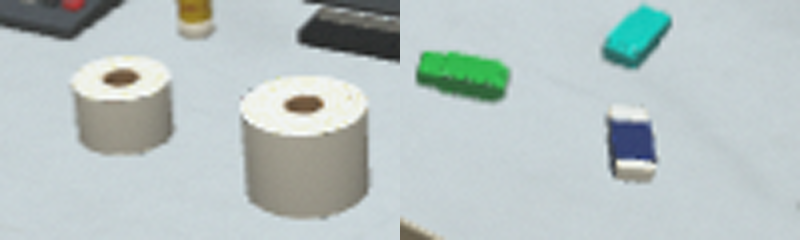

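View pics/side0.png

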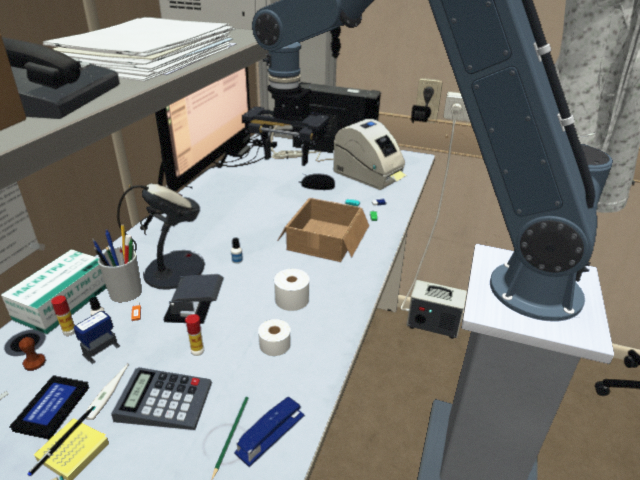

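The left crop shows the small roll at left and the big roll at right. The right crop shows the dark blue, white-ended eraser below the turquoise and green ones, so the choice is confirmed. The side view agrees: small roll at (274,337), big roll at (292,289), carton at (326,228). Now I'll move above the small roll.

```bash
python3 -m pendant '[{"jaw":1,"linear":[3.7,-1.3,0],"twist":0},{"jaw":1,"linear":[3.7,-1.3,0],"twist":0},{"jaw":1,"linear":[3.7,-1.3,0],"twist":0},{"jaw":1,"linear":[3.7,-1.3,0],"twist":0},{"jaw":1,"linear":[3.7,-1.3,0],"twist":0},{"jaw":1,"linear":[3.7,-1.3,0],"twist":0},{"jaw":1,"linear":[3.7,-1.3,0],"twist":0},{"jaw":1,"linear":[3.7,-1.3,0],"twist":0},{"jaw":1,"linear":[3.7,-1.3,0],"twist":0},{"jaw":1,"linear":[3.7,-1.3,0],"twist":0},{"jaw":1,"linear":[0,0,3],"twist":0},{"jaw":1,"linear":[0,0,0],"twist":0}]' 15
cat >> h.py <<'E'
def wz(h,tol,box,c=None):
    c=c or cams.camera('wrist'); x0,x1,y0,y1=box
    u,v=np.meshgrid(np.arange(x0,x1),np.arange(y0,y1)); uv=np.c_[u.ravel(),v.ravel()]; P=bydepth(c,uv)
    return c,uv,P,abs(P[:,2]-h)<tol
E
python3 - <<'E'
from h import *
c,uv,P,m=wz(.04,.008,(0,640,0,270)); cv2.imwrite('pics/w1.png',c['color'])
p=robot.get_obs()['position']; print(p)
m&=np.hypot(*(P[:,:2]-[.495,.37]).T)<.06
print(m.sum(),cv2.minEnclosingCircle(P[m,:2].astype(np.float32)*1000),cv2.boundingRect(uv[m].astype(np.int32)),np.median(P[m,2]))
cc,_=cv2.minEnclosingCircle(uv[m].astype(np.float32)); print(onz(c,cc,.04))
E
```

```text
time: 1.25
position: [0.4911, 0.3709, 0.2056]
tool_rot: [0.706, 0.709, -0.004, -0.001]
ft_force: [-0.7, -0.5, -0.6]
grip_width: 0.0869
grip_force: 0.0
[0.49220329 0.36974592 0.20691593]
2928 ((496.08642578125, 369.64141845703125), 31.12008285522461) (290, 188, 66, 65) 0.039001294384964164
[[0.4961332  0.37099811 0.04      ]]
```

View pics/w1.png

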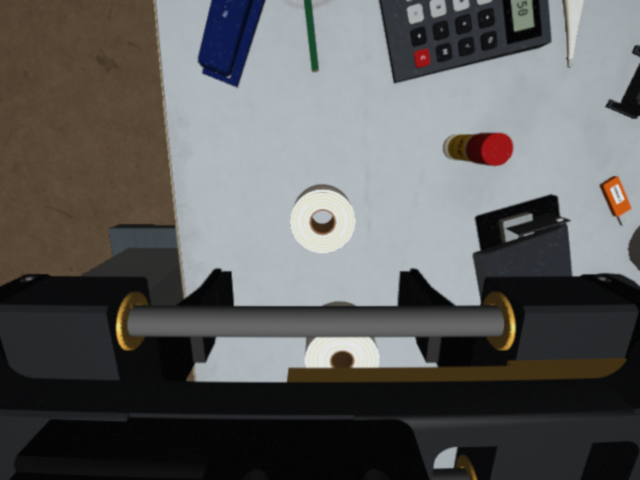

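The small roll is centred at (322,220). The red-capped bottle at (480,150) may sit under the gripper body, so I'll measure it first.

```bash
python3 - <<'E'
from h import *
c,uv,P,m=wz(.1,.085,(0,640,0,265))
B=P[m]; r=B[:,:2]-[.496,.37]; far=np.hypot(*r.T)>.036
k=far&(B[:,2]>.06)&(abs(r[:,0])<.13)&(abs(r[:,1])<.14)
print(k.sum(),B[k].min(0) if k.any() else 0,B[k].max(0) if k.any() else 0)
k=far&(abs(r[:,0])<.13)&(abs(r[:,1])<.08); print(k.sum(),B[k].min(0),B[k].max(0)); print(robot.get_obs()['q'])
E
```

```text
739 [0.61592021 0.42682518 0.06001235] [0.62596744 0.45153055 0.08815915]
1165 [0.61592021 0.42677728 0.01510021] [0.62596744 0.44993102 0.08815915]
[ 4.61488339e-01  5.53143984e-01  1.48258537e+00 -6.01401812e-04
  1.10984518e+00  4.61142868e-01]
```

```bash
python3 -m pendant '[{"jaw":1,"linear":[0,0.4,3.5],"twist":0},{"jaw":1,"linear":[0,0,3.5],"twist":0},{"jaw":1,"linear":[0,0,3.5],"twist":0},{"jaw":1,"linear":[0,0,3.5],"twist":0},{"jaw":1,"linear":[0,0,2],"twist":0},{"jaw":1,"linear":[0,0,2],"twist":0},{"jaw":1,"linear":[0,0,0],"twist":0},{"jaw":0.6,"linear":[0,0,0],"twist":0},{"jaw":0.6,"linear":[0,0,0],"twist":0},{"jaw":0.6,"linear":[0,0,0],"twist":0},{"jaw":0.6,"linear":[0,0,0],"twist":0},{"jaw":0.6,"linear":[0,0,0],"twist":0}]' 20
```

```text
time: 2.35
position: [0.4991, 0.3702, 0.031]
tool_rot: [0.707, 0.707, 0.0, 0.0]
ft_force: [-1.3, -0.6, 1.0]
grip_width: 0.0612
grip_force: 0.8
```

```bash
python3 -m pendant '[{"jaw":0.4,"linear":[0,0,0],"twist":0},{"jaw":0.4,"linear":[0,0,0],"twist":0},{"jaw":0.4,"linear":[0,0,0],"twist":0},{"jaw":0.4,"linear":[0,0,0],"twist":0}]' 20
```

```text
time: 2.68
position: [0.499, 0.3702, 0.031]
tool_rot: [0.707, 0.707, 0.0, 0.0]
ft_force: [-1.8, -1.4, 6.8]
grip_width: 0.0611
grip_force: 20.0
```

```bash
python3 -m pendant '[{"jaw":0.4,"linear":[0,0,-1],"twist":0},{"jaw":0.4,"linear":[0,0,-2],"twist":0},{"jaw":0.4,"linear":[0,0,-3],"twist":0},{"jaw":0.4,"linear":[0,0,-3],"twist":0},{"jaw":0.4,"linear":[0,0,-3],"twist":0},{"jaw":0.4,"linear":[0,0,-3],"twist":0},{"jaw":0.4,"linear":[0,0,-2],"twist":0},{"jaw":0.4,"linear":[-1,0,-1],"twist":0},{"jaw":0.4,"linear":[-2,0.5,0],"twist":0},{"jaw":0.4,"linear":[-3,0.5,0],"twist":0},{"jaw":0.4,"linear":[-3,0.5,0],"twist":0},{"jaw":0.4,"linear":[-3,0.5,0],"twist":0}]' && python3 -m pendant '[{"jaw":0.4,"linear":[-3,0.4,0],"twist":0},{"jaw":0.4,"linear":[-3,0.4,0],"twist":0},{"jaw":0.4,"linear":[-3,0.4,0],"twist":0},{"jaw":0.4,"linear":[-3,0.4,0],"twist":0},{"jaw":0.4,"linear":[-2,0,0],"twist":0},{"jaw":0.4,"linear":[-1,0,0],"twist":0},{"jaw":0.4,"linear":[0,0,0],"twist":0},{"jaw":0.4,"linear":[0,0,0],"twist":0}]'
python3 - <<'E'
from h import *
c=shot('wrist','w2.png'); print(robot.get_obs()['position'],robot.get_obs()['grip_width'])
E
```

```text
time: 3.68
position: [0.518, 0.2482, 0.209]
tool_rot: [0.707, 0.708, -0.001, -0.0]
ft_force: [1.2, 0.1, -0.7]
grip_width: 0.061
grip_force: 20.0
time: 4.35
position: [0.5344, 0.1, 0.2092]
tool_rot: [0.708, 0.707, -0.0, -0.001]
ft_force: [-0.1, 0.7, -2.6]
grip_width: 0.0605
grip_force: 20.0
[0.53447836 0.10068104 0.20930821] 0.06051162472338945
```

View pics/w2.png

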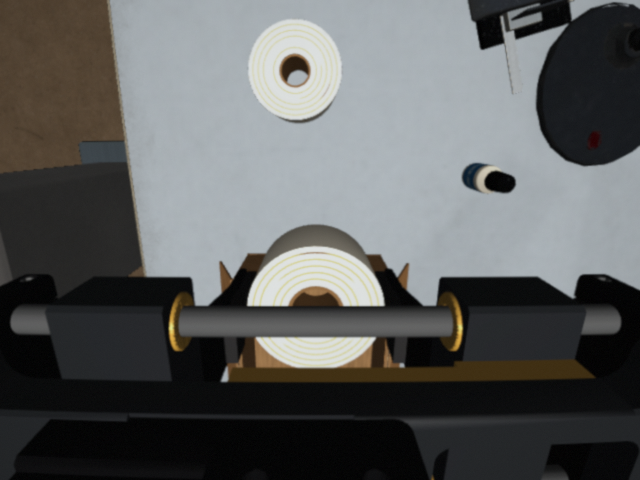

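The roll is held level at (316,305). The carton flaps at (225,270) and (405,270) are symmetric about it. Moving over the carton and partway down.

```bash
python3 -m pendant '[{"jaw":0.4,"linear":[-2,0.2,0],"twist":0},{"jaw":0.4,"linear":[-3,0,0],"twist":0},{"jaw":0.4,"linear":[-3,0,0],"twist":0},{"jaw":0.4,"linear":[-3,0,0],"twist":0},{"jaw":0.4,"linear":[-2.1,0,0],"twist":0},{"jaw":0.4,"linear":[0,0,2],"twist":0},{"jaw":0.4,"linear":[0,0,3],"twist":0},{"jaw":0.4,"linear":[0,0,1],"twist":0},{"jaw":0.4,"linear":[0,0,0],"twist":0},{"jaw":0.4,"linear":[0,0,0],"twist":0}]'
python3 - <<'E'
from h import *
c,uv,P,m=wz(.07,.006,(0,640,0,270)); print(robot.get_obs()['position'])
B=P[m&(abs(P[:,1])<.12)]; print(len(B),np.percentile(B,[1,50,99],axis=0))
r=cv2.minAreaRect(B[:,:2].astype(np.float32)*1000);print(r)
g,uv,P,m=wz(.07,.005,(300,425,215,300),cams.camera('scene')); B=P[m];print('scene',cv2.minAreaRect(B[:,:2].astype(np.float32)*1000),np.percentile(B,[1,50,99],axis=0))
E
```

```text
time: 5.23
position: [0.5368, -0.0297, 0.1493]
tool_rot: [0.706, 0.708, -0.0, -0.001]
ft_force: [0.7, 0.3, -1.2]
grip_width: 0.061
grip_force: 20.0
[ 0.53761533 -0.03004437  0.15015391]
5086 [[ 0.45319385 -0.04388847  0.06425936]
 [ 0.52876501  0.02536296  0.06848496]
 [ 0.6096203   0.05294257  0.07043714]]
((531.2900390625, 3.6576194763183594), (159.5440216064453, 99.74181365966797), 0.21574766933918)
scene ((528.2371215820312, -29.050010681152344), (161.2816619873047, 173.0572052001953), 0.328915536403656) [[ 0.44932544 -0.11403833  0.06515474]
 [ 0.47885528 -0.045242    0.06937125]
 [ 0.60764093  0.05508572  0.07276983]]
```

```bash
python3 -m pendant '[{"jaw":0.4,"linear":[0,-0.1,2],"twist":0},{"jaw":0.4,"linear":[0,0,3],"twist":0},{"jaw":0.4,"linear":[0,0,3],"twist":0},{"jaw":0.4,"linear":[0,0,2],"twist":0},{"jaw":0.4,"linear":[0,0,1],"twist":0},{"jaw":0.4,"linear":[0,0,0],"twist":0},{"jaw":0.4,"linear":[0,0,0.1],"twist":0},{"jaw":0.4,"linear":[0,0,0.1],"twist":0},{"jaw":0.4,"linear":[0,0,0.1],"twist":0},{"jaw":0.4,"linear":[0,0,0],"twist":0},{"jaw":0.4,"linear":[0,0,0],"twist":0}]'
```

```text
time: 6.25
position: [0.5365, -0.0311, 0.0374]
tool_rot: [0.707, 0.707, 0.0, 0.001]
ft_force: [-0.2, 0.7, -1.6]
grip_width: 0.0612
grip_force: 20.0
```

```bash
for i in 1 2 3; do python3 -m pendant '[{"jaw":0.4,"linear":[0,0,0.1],"twist":0},{"jaw":0.4,"linear":[0,0,0],"twist":0},{"jaw":0.4,"linear":[0,0,0],"twist":0}]' | egrep 'pos|ft_'; done
```

```text
position: [0.536, -0.031, 0.0357]
ft_force: [0.3, -0.7, -1.7]
position: [0.5361, -0.031, 0.035]
ft_force: [-0.3, 0.6, 3.8]
position: [0.5361, -0.031, 0.0349]
ft_force: [-2.7, -0.7, 12.4]
```

Contact. I'll relieve the load, open, rise and head for the eraser.

```bash
python3 -m pendant '[{"jaw":0.4,"linear":[0,0,-0.1],"twist":0},{"jaw":0.85,"linear":[0,0,0],"twist":0},{"jaw":0.85,"linear":[0,0,0],"twist":0},{"jaw":0.85,"linear":[0,0,0],"twist":0},{"jaw":0.85,"linear":[0,0,0],"twist":0},{"jaw":0.85,"linear":[0,0,-1],"twist":0},{"jaw":0.85,"linear":[0,0,-2],"twist":0},{"jaw":0.85,"linear":[0,0,-4],"twist":0},{"jaw":0.85,"linear":[0,0,-4],"twist":0},{"jaw":0.85,"linear":[0,0,-4],"twist":0},{"jaw":0.85,"linear":[0,0,-2],"twist":0},{"jaw":0.85,"linear":[0,0,0],"twist":0}]'
python3 - <<'E'
from h import *
c,uv,P,m=wz(.044,.007,(300,425,215,300),cams.camera('scene'))
m&=np.hypot(*(P[:,:2]-[.536,-.031]).T)<.055; m&=(c['color'][uv[:,1],uv[:,0]].min(1)>130)
print(m.sum(),cv2.minEnclosingCircle(P[m,:2].astype(np.float32)*1000),np.median(P[m],0),robot.get_obs()['position'])
E
```

```text
time: 8.0
position: [0.5392, -0.0317, 0.2105]
tool_rot: [0.707, 0.707, 0.003, 0.005]
ft_force: [0.6, 0.2, 0.5]
grip_width: 0.0737
grip_force: 0.0
349 ((533.9076538085938, -27.0843563079834), 34.42769241333008) [ 0.52950805 -0.03455713  0.04473042] [ 0.53756189 -0.03130013  0.20785116]
```

```bash
python3 -m pendant '[{"jaw":0.85,"linear":[-3,-1.2,0],"twist":0},{"jaw":0.85,"linear":[-3,-1.2,0],"twist":0},{"jaw":0.85,"linear":[-3,-1.2,0],"twist":0},{"jaw":0.85,"linear":[-3,-1.2,0],"twist":0},{"jaw":0.85,"linear":[-3,-1.2,0],"twist":0},{"jaw":0.85,"linear":[-3,-1.2,0],"twist":0},{"jaw":0.85,"linear":[-3,-1.2,0],"twist":0},{"jaw":0.85,"linear":[-3,-1.2,0],"twist":0},{"jaw":0.6,"linear":[-0.5,0,2],"twist":0},{"jaw":0.6,"linear":[0,0,2],"twist":0},{"jaw":0.6,"linear":[0,0,0],"twist":0},{"jaw":0.6,"linear":[0,0,0],"twist":0}]'
python3 - <<'E'
from h import *
c=shot('wrist','w3.png'); I=c['color'].astype(int); print(robot.get_obs()['position'],robot.get_obs()['q'][[0,5]])
c,uv,P,m=wz(.012,.005,(0,640,0,275),c)
m=(abs(P[:,2]-.012)<.006)&(np.hypot(*(P[:,:2]-[.44,-.276]).T)<.035)
print(m.sum(),cv2.minAreaRect(P[m,:2].astype(np.float32)*1000),cv2.boundingRect(uv[m].astype(np.int32)))
b=I[:275]; mk=((b[...,0]-b[...,2]>30)&(b[...,1]<b[...,0]-20)&(b.max(2)<160)).astype(np.uint8)
for k in cv2.findContours(mk,0,2)[0]:
    if cv2.contourArea(k)>80:
        t=onz(c,k.reshape(-1,2),.012)[:,:2]; r=cv2.minAreaRect(t.astype(np.float32)*1000); print(cv2.boundingRect(k),r,cv2.boxPoints(r).round(1).tolist())
E
```

```text
time: 9.05
position: [0.4384, -0.2747, 0.1627]
tool_rot: [0.707, 0.707, -0.0, -0.003]
ft_force: [0.2, 0.2, -0.4]
grip_width: 0.0563
grip_force: 0.0
[ 0.43936613 -0.27516172  0.16376964] [-0.77531318 -0.77555973]
935 ((441.9947814941406, -277.2904968261719), (43.14480209350586, 18.96711540222168), 30.8551025390625) (297, 208, 48, 38)
(300, 215, 34, 31) ((438.2052001953125, -278.6893615722656), (25.859649658203125, 18.840534210205078), 30.872352600097656) [[422.29998779296875, -277.20001220703125], [431.8999938964844, -293.3999938964844], [454.1000061035156, -280.1000061035156], [444.5, -264.0]]
```

View pics/w3.png

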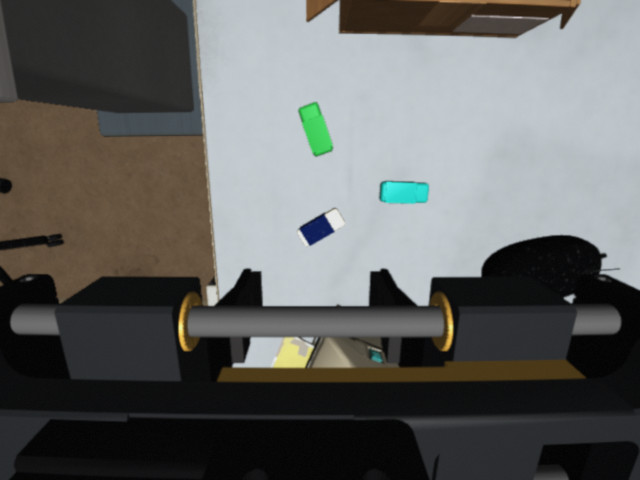

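The eraser is at (321,227), with turquoise at (404,192), green at (316,128) and the printer below at about (335,350). The gripper needs a +59° twist, so I'll check its clearance to the printer first.

```bash
python3 - <<'E'
from h import *
a=np.radians(-59.14); ey=np.array([np.cos(a),np.sin(a)]); ex=np.array([-ey[1],ey[0]])
for n in ['scene','wrist']:
    c=cams.camera(n); u,v=np.meshgrid(np.arange(640),np.arange(480)); uv=np.c_[u.ravel(),v.ravel()]; P=bydepth(c,uv)
    k=(c['depth'].ravel()>0)&(P[:,2]>.02)&(P[:,2]<.3)&(P[:,1]<-.2)&(P[:,0]>.3)&(P[:,0]<.75)
    if n=='wrist': k&=c['depth'].ravel()>.25
    else: k&=(uv[:,0]>470)
    Q=P[k]; d=Q[:,:2]-[.442,-.277]
    q=np.maximum(np.maximum(abs(d@ey)-.095,abs(d@ex)-.0375),0); i=np.argsort(q)[:1]
    print(n,k.sum(),Q.min(0) if k.any() else 0,q[i],Q[i],(d@ey)[i],(d@ex)[i])
E
```

```text
scene 14066 [ 0.36527771 -0.58524311  0.02000044] [0.] [[ 0.42374338 -0.29954925  0.2600717 ]] [0.00999221] [-0.02723837]
wrist 6978 [ 0.3939851  -0.40594584  0.02001839] [0.] [[ 0.45253526 -0.35457692  0.07976998]] [0.07199781] [-0.03074875]
```

```bash
python3 - <<'E'
from h import *
for n in ['wrist','scene']:
    c=cams.camera(n); u,v=np.meshgrid(np.arange(640),np.arange(480)); uv=np.c_[u.ravel(),v.ravel()]; P=bydepth(c,uv); D=c['depth'].ravel()
    k=(D>.2)&(P[:,2]>.01)&(P[:,2]<.14)&(P[:,1]<-.29)&(P[:,1]>-.6)
    if n=='scene': k&=(uv[:,0]>485)&(uv[:,1]>255)
    Q=P[k]
    for x in np.arange(.36,.66,.02):
        b=Q[abs(Q[:,0]-x)<.01]
        if len(b)>5: print(n,round(x,2),len(b),np.percentile(b[:,1],98).round(3),'z',np.percentile(b[b[:,1]>np.percentile(b[:,1],90)][:,2],[2,50,98]).round(3),'zmax',b[:,2].max().round(3))
E
```

```text
wrist 0.4 312 -0.376 z [0.039 0.041 0.042] zmax 0.046
wrist 0.42 659 -0.373 z [0.01  0.045 0.047] zmax 0.056
wrist 0.44 722 -0.293 z [0.01  0.073 0.079] zmax 0.086
wrist 0.46 785 -0.354 z [0.073 0.077 0.087] zmax 0.102
wrist 0.48 679 -0.36 z [0.066 0.083 0.101] zmax 0.101
wrist 0.5 141 -0.367 z [0.054 0.073 0.091] zmax 0.091
wrist 0.6 511 -0.303 z [0.01  0.017 0.026] zmax 0.035
wrist 0.62 906 -0.293 z [0.01  0.018 0.027] zmax 0.041
wrist 0.64 1060 -0.29 z [0.011 0.023 0.032] zmax 0.041
wrist 0.66 962 -0.291 z [0.027 0.031 0.033] zmax 0.04
scene 0.4 410 -0.375 z [0.041 0.043 0.046] zmax 0.078
scene 0.42 1719 -0.372 z [0.042 0.047 0.07 ] zmax 0.114
scene 0.44 1961 -0.355 z [0.028 0.062 0.083] zmax 0.135
scene 0.46 1486 -0.356 z [0.021 0.093 0.114] zmax 0.14
scene 0.48 735 -0.363 z [0.111 0.122 0.135] zmax 0.14
scene 0.5 391 -0.371 z [0.026 0.137 0.14 ] zmax 0.14
scene 0.52 366 -0.494 z [0.013 0.077 0.135] zmax 0.14
scene 0.54 482 -0.502 z [0.015 0.088 0.137] zmax 0.14
scene 0.56 355 -0.51 z [0.017 0.088 0.138] zmax 0.14
scene 0.58 327 -0.518 z [0.024 0.074 0.135] zmax 0.139
scene 0.6 299 -0.301 z [0.011 0.019 0.032] zmax 0.138
scene 0.62 183 -0.292 z [0.013 0.022 0.032] zmax 0.043
scene 0.64 140 -0.292 z [0.029 0.033 0.038] zmax 0.043
scene 0.66 91 -0.291 z [0.034 0.036 0.037] zmax 0.042
```

The printer face at y≈-0.355 would be hit by the gripper body with a 19 mm grip at that yaw. With the fingers along the eraser's 43 mm length (twist -31°) there is over 30 mm of clearance, so I'll grip its ends gently.

```bash
python3 -m pendant '[{"jaw":0.8,"linear":[-0.2,0.2,0],"twist":0},{"jaw":0.8,"linear":[0,0,0],"twist":-6.2},{"jaw":0.8,"linear":[0,0,0],"twist":-6.2},{"jaw":0.8,"linear":[0,0,0],"twist":-6.2},{"jaw":0.8,"linear":[0,0,0],"twist":-6.2},{"jaw":0.8,"linear":[0,0,0],"twist":-6.2},{"jaw":0.8,"linear":[0,0,3],"twist":0},{"jaw":0.8,"linear":[0,0,3],"twist":0},{"jaw":0.8,"linear":[0,0,3],"twist":0},{"jaw":0.8,"linear":[0,0,2],"twist":0},{"jaw":0.8,"linear":[0,0,0],"twist":0},{"jaw":0.8,"linear":[0,0,0],"twist":0}]' 8
python3 - <<'E'
from h import *
from scipy.spatial.transform import Rotation as R
o=robot.get_obs(); print(o['position'],R.from_quat(o['tool_rot']).as_matrix()[:,1])
E
```

```text
time: 10.3
position: [0.442, -0.2777, 0.0542]
tool_rot: [0.492, 0.87, 0.0, -0.001]
ft_force: [1.0, 0.7, 0.4]
grip_width: 0.0695
grip_force: 0.0
[ 0.44198836 -0.2777244   0.05422126] [ 8.56980489e-01  5.15348718e-01 -3.75834535e-04]
```

Aligned. Descending to TCP z = 0.019 and closing gently.

```bash
python3 -m pendant '[{"jaw":0.8,"linear":[0,0,1.5],"twist":0},{"jaw":0.8,"linear":[0,0,1.5],"twist":0},{"jaw":0.8,"linear":[0,0,0.4],"twist":0},{"jaw":0.8,"linear":[0,0,0],"twist":0},{"jaw":0.4,"linear":[0,0,0],"twist":0},{"jaw":0.4,"linear":[0,0,0],"twist":0},{"jaw":0.4,"linear":[0,0,0],"twist":0},{"jaw":0.4,"linear":[0,0,0],"twist":0},{"jaw":0.4,"linear":[0,0,0],"twist":0},{"jaw":0.4,"linear":[0,0,0],"twist":0},{"jaw":0.4,"linear":[0,0,0],"twist":0}]' 8
```

```text
time: 11.22
position: [0.4422, -0.2781, 0.021]
tool_rot: [0.492, 0.87, -0.0, 0.0]
ft_force: [0.0, 0.3, 3.7]
grip_width: 0.0427
grip_force: 8.0
```

```bash
python3 -m pendant '[{"jaw":0.4,"linear":[0,0,-1],"twist":0},{"jaw":0.4,"linear":[0,0,-2],"twist":0},{"jaw":0.4,"linear":[0,0,-3],"twist":0},{"jaw":0.4,"linear":[0,0,-3],"twist":0},{"jaw":0.4,"linear":[0,0,-3],"twist":0},{"jaw":0.4,"linear":[0,0,-2],"twist":0},{"jaw":0.4,"linear":[0,0,-1],"twist":0},{"jaw":0.4,"linear":[0,0,0],"twist":6.2},{"jaw":0.4,"linear":[0,0,0],"twist":6.2},{"jaw":0.4,"linear":[0,0,0],"twist":6.2},{"jaw":0.4,"linear":[0,0,0],"twist":6.2},{"jaw":0.4,"linear":[0,0,0],"twist":6.2}]' && python3 -m pendant '[{"jaw":0.4,"linear":[1.5,0.5,0],"twist":0},{"jaw":0.4,"linear":[2.5,1,0],"twist":0},{"jaw":0.4,"linear":[3,1,0],"twist":0},{"jaw":0.4,"linear":[3,1.2,0],"twist":0},{"jaw":0.4,"linear":[3,1.2,0],"twist":0},{"jaw":0.4,"linear":[3,1.2,0],"twist":0},{"jaw":0.4,"linear":[3,1.2,0],"twist":0},{"jaw":0.4,"linear":[3,1,0],"twist":0},{"jaw":0.4,"linear":[2,0.6,0],"twist":0},{"jaw":0.4,"linear":[0.9,0.3,0],"twist":0},{"jaw":0.4,"linear":[0,0,0],"twist":0},{"jaw":0.4,"linear":[0,0,0],"twist":0}]'
python3 - <<'E'
from h import *
c=shot('wrist'); s=shot('side'); cv2.imwrite('pics/w4.png',np.hstack([cv2.resize(c['color'][180:420,160:480],(400,300)),cv2.resize(s['color'][110:275,230:450],(400,300))]))
c,uv,P,m=wz(.044,.008,(160,480,0,480),c); m&=(np.hypot(*(P[:,:2]-[.534,-.03]).T)<.05)&(c['color'][uv[:,1],uv[:,0]].min(1)>130)
print(m.sum(),cv2.minEnclosingCircle(P[m,:2].astype(np.float32)*1000),robot.get_obs()['position'])
E
```

```text
time: 12.22
position: [0.4414, -0.2775, 0.1701]
tool_rot: [0.709, 0.705, -0.0, -0.001]
ft_force: [0.1, -0.9, -1.1]
grip_width: 0.043
grip_force: 8.0
time: 13.22
position: [0.5335, -0.0292, 0.1702]
tool_rot: [0.707, 0.708, -0.001, -0.0]
ft_force: [-0.5, -0.5, -0.6]
grip_width: 0.0429
grip_force: 8.0
3486 ((535.7237548828125, -31.522403717041016), 31.04841423034668) [ 0.53356057 -0.03017437  0.17034526]
```

View pics/w4.png

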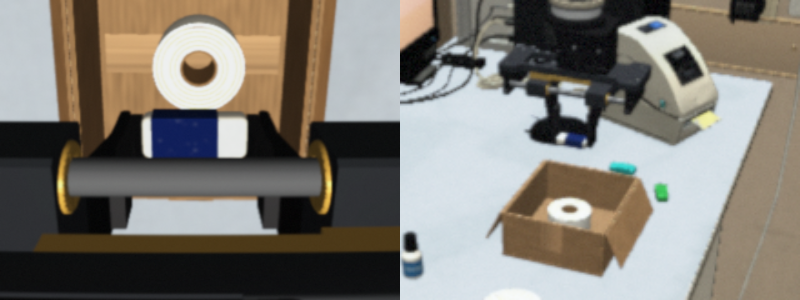

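The roll stands upright at (199,66) in the left half of the picture. The eraser is held level at (195,135), and it also shows at (573,140) in the side view. Lowering it onto the roll.

```bash
python3 -m pendant '[{"jaw":0.4,"linear":[-0.1,0.2,2],"twist":0},{"jaw":0.4,"linear":[0,0,3],"twist":0},{"jaw":0.4,"linear":[0,0,2.5],"twist":0},{"jaw":0.4,"linear":[0,0,1.5],"twist":0},{"jaw":0.4,"linear":[0,0,1],"twist":0},{"jaw":0.4,"linear":[0,0,0],"twist":0},{"jaw":0.4,"linear":[0,0,0.1],"twist":0},{"jaw":0.4,"linear":[0,0,0.1],"twist":0},{"jaw":0.4,"linear":[0,0,0.1],"twist":0},{"jaw":0.4,"linear":[0,0,0],"twist":0},{"jaw":0.4,"linear":[0,0,0],"twist":0}]'; for i in 1 2 ; do python3 -m pendant '[{"jaw":0.4,"linear":[0,0,0.1],"twist":0},{"jaw":0.4,"linear":[0,0,0],"twist":0},{"jaw":0.4,"linear":[0,0,0],"twist":0}]' | egrep 'pos|ft_'; done
```

```text
time: 14.23
position: [0.5364, -0.03, 0.0683]
tool_rot: [0.707, 0.707, 0.0, 0.001]
ft_force: [0.3, -0.4, -0.2]
grip_width: 0.0428
grip_force: 8.0
position: [0.536, -0.0299, 0.0667]
ft_force: [0.6, 0.1, -0.0]
position: [0.5359, -0.0299, 0.0655]
ft_force: [0.6, 1.1, 0.0]
```

```bash
for i in 1; do python3 -m pendant '[{"jaw":0.4,"linear":[0,0,0.1],"twist":0},{"jaw":0.4,"linear":[0,0,0],"twist":0},{"jaw":0.4,"linear":[0,0,0],"twist":0}]' | egrep 'pos|ft_|time'; done
```

```text
time: 14.98
position: [0.536, -0.03, 0.0649]
ft_force: [-1.5, 0.5, 3.7]
```

Contact. Release and retreat.

```bash
python3 -m pendant '[{"jaw":0.55,"linear":[0,0,0],"twist":0},{"jaw":0.65,"linear":[0,0,0],"twist":0},{"jaw":0.65,"linear":[0,0,0],"twist":0},{"jaw":0.65,"linear":[0,0,0],"twist":0},{"jaw":0.65,"linear":[0,0,0],"twist":0},{"jaw":0.65,"linear":[0,0,-1],"twist":0},{"jaw":0.65,"linear":[0,0,-2],"twist":0},{"jaw":0.65,"linear":[0,0,-4],"twist":0},{"jaw":0.65,"linear":[0,0,-4],"twist":0},{"jaw":0.65,"linear":[-3,0,-4],"twist":0},{"jaw":0.65,"linear":[-3,0,0],"twist":0},{"jaw":0.65,"linear":[0,0,0],"twist":0}]'
python3 - <<'E'
from h import *
c=shot('wrist'); s=shot('side'); cv2.imwrite('pics/w5.png',np.hstack([cv2.resize(c['color'][120:360,160:480],(400,300)),cv2.resize(s['color'][170:335,230:450],(400,300))]))
c,uv,P,m=wz(.056,.005,(200,440,0,300),c); m&=np.hypot(*(P[:,:2]-[.536,-.03]).T)<.04
print(m.sum(),P[m].mean(0),P[m,2].std(),cv2.minAreaRect(P[m,:2].astype(np.float32)*1000),robot.get_obs()['time'])
E
```

```text
time: 15.98
position: [0.5387, -0.0897, 0.2118]
tool_rot: [0.708, 0.706, 0.001, 0.005]
ft_force: [-0.4, -0.5, -0.2]
grip_width: 0.0564
grip_force: 0.0
1043 [ 0.5355881  -0.02944306  0.05433093] 0.0009138304338739997 ((535.7964477539062, -29.665843963623047), (18.018417358398438, 42.427371978759766), 89.8227310180664) 16.0833
```

View pics/w5.png

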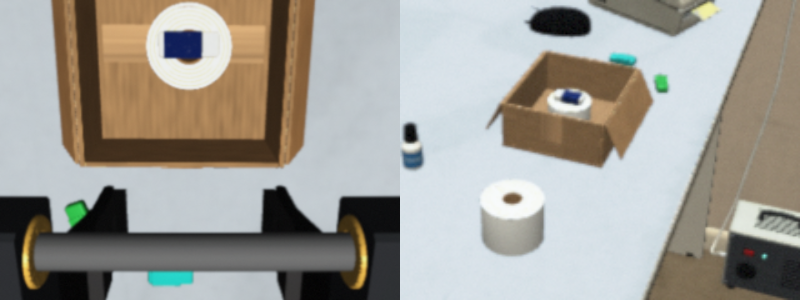

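The roll stands in the middle of the carton at (189,46), with the eraser flat and centred on it at (190,45). The big roll is untouched at (512,215) in the side half.

```bash
python3 -c "
from rig import robot; print(robot.hand_in())"
```

```text
the job is handed in; nothing more can be done
None
```

The job is handed in after about 16 s of the 61 s: the small roll stands flat on the carton floor, the eraser lies flat and centred on top of it (gripped by its ends, not across its 19 mm, because the printer was in the way), and I left the big roll where it stood.

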